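# Rock the heavy crock to roll the orange into the tray

## Task

Get the orange out of the heavy terracotta crock without lifting the crock: take the stub handle at its back and rock it forward on its front bottom edge until the orange rolls out into the tray below. Then let the crock down gently until it stands upright on the riser where it stood, with the orange left in the tray and the white crock left alone.

Things in the scene. Friction and masses are not known exactly. Their poses are not given: they have to be found in the camera images.
- red_crock: Terracotta open crock, 1.5-2.2 kg. Origin: middle of its FRONT BOTTOM EDGE, on which it rocks; x to its back, y along that edge, z up. Base x 0 to 90 mm, width 112, height 120. Front wall is a chute to a lip at x=-92, z=120; level when rocked 52 deg (top towards -x); 70-80 deg pours. Overbalances near 45 deg: hold it. On a fixed riser with a grippy mat, top 95 mm up, 7 mm from its front.
- red_crock_handle (a point): Centre of the round boss that ends the stub handle on the terracotta crock's back: at x=125, y=0, z=105 mm in the crock's frame, axes as the crock's. A short cylinder along y, 24 mm in diameter and 22 mm long: pinch its flat ends across y from above with a light grip (about 30 N), so that it turns between the fingers as the crock rocks. 35 mm behind the back wall, 15 mm below the rim.
- orange_mid (a point): Centre of the orange, a ball 64 mm in diameter, 0.14 kg, that lies in the terracotta crock at the start and rolls freely.
- tray: White tray with a blue rim, 190 mm (x) by 400 mm (y), rim 38 mm high, walls 5 mm, standing loose on the worktop right in front of the riser, below the lips of both crocks. Origin: centre of its underside; z up.
- white_crock: White crock of the same shape, size and origin, beside the terracotta one on the riser (either may be on the left), with a lemon in it: a bystander to leave alone.
Things that resemble listed ones, but are neither listed nor needed, are in the scene too. Of the things shaped like the part that bears orange_mid, the orange one is meant.

How it is judged:
By the outcome, as a careful person would: the job done as asked, in the order asked, and still so for the second after the job is handed in, with the robot touching nothing.
It also fails if it takes over 54 s, if anything falls off the work surface, if the arm or the gripper's body presses on something with over 40 N, if the wrist force passes 120 N, or if a joint passes its speed limit or range.

## Robot

A 7-joint arm with a two-finger parallel gripper is mounted at the origin on a cart in front of the work surface, level with it; the furniture and walls round the work are solid. World frame = base frame: x ahead of the robot, y to its left, z up, the work surface at z = 0. Lengths are in mm, angles in rad, forces in N, time in s.
With the tool pointing down it reaches from about 350 to 900 mm from the base axis. Payload 8.1 kg.
Tool frame: the origin (TCP) lies between the finger pads; the fingertips stand env.finger_overhang ahead of it and the grasp point (between the pads) lies 2 mm behind it (env.finger_overhang is the distance from the TCP to the fingertips, in mm); z points along the fingers, y is the line along which they close (so a half turn about z gives the same grasp; the last joint's range is limited). The gripper opens to 85 mm and grips with 20 to 120 N. Pads are 22 mm wide; open, the fingers measure 114 mm over their backs; the gripper's body (76 mm by 85 mm) begins 54 mm behind the grasp point. The pads swing forward as they close: fully open they stand 13 mm farther back than shut.
Start: joints at [1.207, 0.434, 0.025, 1.573, -0.012, 1.134, -0.075], TCP at [161.134, -603.884, 248.323] pointing down, gripper open.
Joint ranges: [-2.62, 2.62], [-0.44, 2.09], [-1.27, 1.32], [0.08, 2.57], [-1.32, 4.46], [0.12, 2], [-2.74, 2.74]. Speed limits (rad/s): [2.22, 2.22, 3.01, 3.01, 3.14, 3.14, 3.14].

## Interface

Orientations are given as [roll, pitch, yaw] about the fixed x, y, z axes, in that order (R = Rz(yaw) Ry(pitch) Rx(roll)).
In Python, from station import env gives the robot as it stands. The module is installed in compiled form; this text tells all that it offers.
- The arm moves only by the shell command python3 -m creep 'ROWS' [OPENING]. ROWS is JSON, a list of rows, each an object with "dp": the shift along the tool's x, y, z in m, a list of three; "dr": the turn, a rotation vector about the tool's x, y, z in degrees, a list of three. A call has 1 to 20 rows; each row is the pose to reach, as a shift and turn from the pose commanded when the call began, along the tool's axes at that moment; what a row does not reach only later rows make up. A row lasts 1/8 s, in which the tool goes at most 62.5 mm and 10.7 degrees, less where a joint would pass 70% of its speed; a pose out of reach is approached as far as the arm can. A call with a gripper value outside its range is refused whole. OPENING is the closure, from 0 (fully open) to 1 (shut), set as the call begins (- or left out, the last holds). The fingers move at their own pace and stop on an object; the grip force is fixed at half the most. Time passes only in rows, so rows that repeat a pose let the fingers close. It gives the time, the measured TCP pose, the force, the opening and the grip force at its end, in the units of the state.
- env.observe(): the state, without advancing time (a new reading comes with each control period).
- env.get_image(name): name is "scene" or "top"; returns a dict with "frame" (420x560x3 uint8, red, green, blue), "fx", "fy", "cx", "cy" (pixels), "rvec" (rotation vector, rad) and "tvec" (3), from world to camera coordinates, as OpenCV has them. Camera axes: x right, y down, z forward; pixel columns grow to the right and rows downward; lengths in mm; the calibration is good to about 2 mm. A picture is of the moment at which its call begins. There is no depth.
- env.sign_off(): hands the job in; it is judged then, once.
The state is a dict: "time": time; "joint_pos": joint angles; "qvel": joint speeds; "effort": joint torques, N m; "tool_pos": TCP position; "ee_rot": TCP orientation; "force": force on the tool from outside, world axes, zero at the start; "torque": the same for the moment, N m; "width": opening from 0.0 (shut) to 1.0 (fully open); "gripper_force": force on a finger pad.
Only numpy, scipy, OpenCV 4.12 (cv2) and the standard library are available. Lean on these libraries where they do the work, as an engineer would, in place of code of your own. Each camera call takes 0.05 s, during which the arm holds its last target. There are 200 camera calls.

## Working session

There is one attempt and no reset: what is moved stays moved. The work goes in short steps, Python scripts to look and compute and a shell command to move; the robot and the scene stay as the last step left them, time stands still between calls to the robot, and variables do not carry over. Pictures are saved under pics/ and viewed, at most 11 in all, crops included, and the job is handed in when it is done.

```bash
mkdir -p pics
python3 - <<'E'
from station import env
import cv2, numpy as np, pickle
for n in("scene","top"):
    d=env.get_image(n); cv2.imwrite(f"pics/{n}0.png",d["frame"][:,:,::-1])
    pickle.dump(d,open(f"pics/{n}0.pkl","wb"))
    R=cv2.Rodrigues(np.array(d["rvec"],float))[0]; print(n,d["fx"],d["cx"],d["cy"],-R.T@np.array(d["tvec"]).ravel(),R[2])
s=env.observe(); print(s["time"],s["tool_pos"],s["ee_rot"],s["width"],env.finger_overhang)
E
```

```text
scene 425.6718810441953 281.8647832477382 212.46655985861346 [-74.49328871 494.83741726 795.92578856] [ 0.61328649 -0.32536444 -0.71973444]
top 420.3805511161697 280.42293080945007 207.76991814952345 [ 380.74440929  185.19989606 1185.01459081] [ 0.10513346  0.02720522 -0.99408593]
0.1 [ 160.99806373 -603.44626761  247.584757  ] [-3.14012810e+00  1.18513066e-04  2.60717987e-01] 0.9999642851336201 17.0
```

View pics/scene0.png

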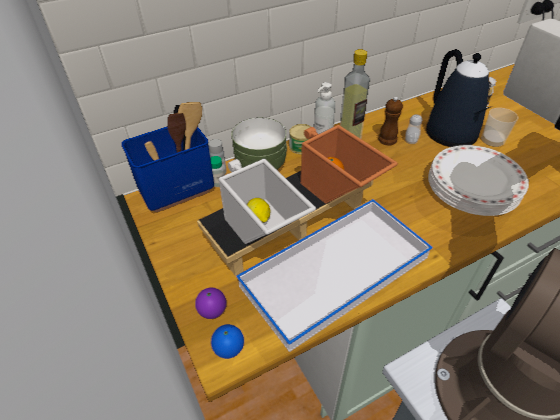

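View pics/top0.png

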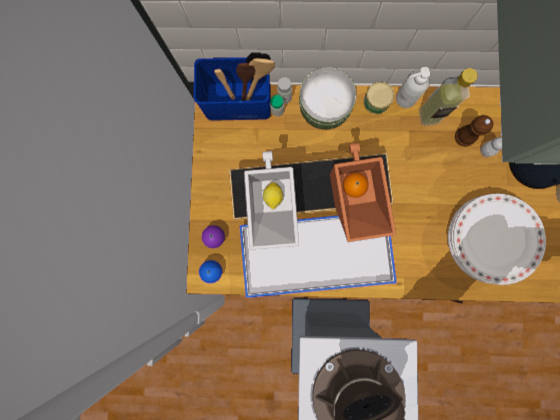

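The top view shows the red crock with its handle at (355,152), orange at (355,185) and lip towards the robot near (368,240). The white crock is to its left at (270,205). I'll zoom in for corners.

Run:
```python
import cv2
a=cv2.imread("pics/top0.png")[130:260,310:410]; b=cv2.imread("pics/scene0.png")[110:220,290:410]
a=cv2.resize(a,None,fx=4,fy=4,interpolation=cv2.INTER_CUBIC); b=cv2.resize(b,(400,int(110*400/120)),interpolation=cv2.INTER_CUBIC)
import numpy as np
o=np.zeros((520,800,3),np.uint8); o[:520,:400]=a; o[:b.shape[0],400:]=b
cv2.imwrite("pics/crop.png",o)
```

```text
(no output)
```

View pics/crop.png

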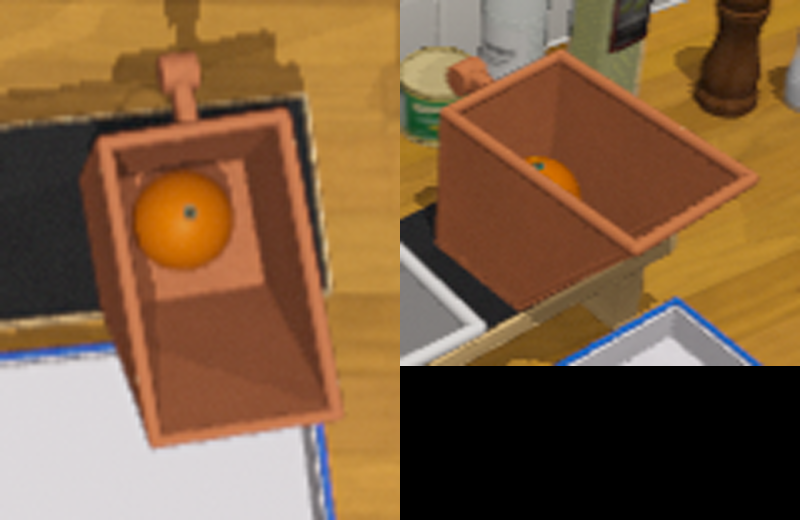

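The crop shows the rim corners: top crop (97,140), (291,108), (342,415), (153,447), with the boss at about (180,75). In the scene crop they are (442,110), (562,54), (758,179), (637,248). I'll fit the pose.

```bash
cat > fit.py <<'E'
import cv2, numpy as np, pickle
from scipy.optimize import least_squares
def proj(d,P): return cv2.projectPoints(np.array(P,float).reshape(-1,1,3),np.array(d["rvec"],float),np.array(d["tvec"],float),np.array([[d["fx"],0,d["cx"]],[0,d["fy"],d["cy"]],[0,0,1]]),None)[0][:,0]
def W(q,P): 
    c,s=np.cos(q[2]),np.sin(q[2]); P=np.array(P,float)
    return np.c_[q[0]+c*P[:,0]-s*P[:,1],q[1]+s*P[:,0]+c*P[:,1],P[:,2]+q[3]]
E
python3 - <<'E'
from fit import *
C=[(90,56,120),(90,-56,120),(-92,-56,120),(-92,56,120)]
T=np.array([(97,140),(291,108),(342,415),(153,447)])/4+[310,130]-.4
S=np.array([(42,110),(162,54),(358,179),(237,248)])/3.333+[290,110]-.4
t,s=[pickle.load(open(f"pics/{n}0.pkl","rb")) for n in("top","scene")]
f=lambda q,both=1:np.r_[(proj(t,W(q,C))-T).ravel(),(proj(s,W(q,C))-S).ravel()*both]
for z in(None,95):
    g=(lambda q:f(q)) if z is None else (lambda q:f(np.r_[q[:3],95]))
    r=least_squares(g,[550,-20,0,95]); print(r.x,np.round(r.fun,1))
    q=np.r_[r.x[:3],z or r.x[3]]
    h=W(q,[(125,0,105)]); print("handle",h,proj(t,h),proj(s,h), (proj(t,h)-[310,130])*4,(proj(s,h)-[290,110])*3.333)
from station import env
print([np.round(v,3) for v in(env.observe()["tool_pos"],env.observe()["ee_rot"])])
E
```

```text
[5.10325038e+02 1.75607750e+01 1.74205918e-01 9.46434716e+01] [ 0.3 -0.7 -0.8 -0.1  0.5  0.2 -0.6 -0.4 -0.   0.4  0.1 -1.   0.8 -0.4
  0.1  1.3]
handle [[633.43309829  39.2265412  199.64347161]] [[354.36750025 147.32676093]] [[310.41060509 132.15374842]] [[177.47000099  69.30704373]] [[68.02854678 73.8384435 ]]
[5.10185113e+02 1.76907131e+01 1.74136959e-01 9.50000000e+01] [ 0.3 -0.7 -0.8 -0.   0.5  0.2 -0.7 -0.4 -0.   0.3  0.1 -1.1  0.8 -0.5
  0.1  1.3]
handle [[633.29466773  39.34798979 200.        ]] [[354.33848686 147.34559777]] [[310.40275898 132.07385986]] [[177.35394746  69.38239106]] [[68.00239567 73.5721749 ]]
[array([ 160.998, -603.446,  247.585]), array([-3.14 ,  0.   ,  0.261])]
```

```bash
python3 -m creep '[{"dp":[0,0,-0.07],"dr":[0,0,0]},{"dp":[0,0,-0.132],"dr":[0,0,0]},{"dp":[0.05,-0.06,-0.132],"dr":[0,0,0]},{"dp":[0.09,-0.1,-0.132],"dr":[0,0,5]},{"dp":[0.12,-0.15,-0.132],"dr":[0,0,5]},{"dp":[0.16,-0.2,-0.132],"dr":[0,0,5]},{"dp":[0.2,-0.25,-0.132],"dr":[0,0,5]},{"dp":[0.24,-0.3,-0.132],"dr":[0,0,5]},{"dp":[0.28,-0.35,-0.132],"dr":[0,0,5]},{"dp":[0.32,-0.4,-0.132],"dr":[0,0,5]},{"dp":[0.36,-0.45,-0.132],"dr":[0,0,5]},{"dp":[0.4,-0.49,-0.132],"dr":[0,0,5]},{"dp":[0.415,-0.513,-0.132],"dr":[0,0,5]},{"dp":[0.415,-0.513,-0.132],"dr":[0,0,5]},{"dp":[0.415,-0.513,-0.132],"dr":[0,0,5]}]'
python3 - <<'E'
from fit import *
t,s=[pickle.load(open(f"pics/{n}0.pkl","rb")) for n in("top","scene")]
def onz(d,u,z):
    K=np.array([[d["fx"],0,d["cx"]],[0,d["fy"],d["cy"]],[0,0,1]]);R=cv2.Rodrigues(np.array(d["rvec"],float))[0];c=-R.T@np.array(d["tvec"]).ravel()
    v=R.T@np.linalg.solve(K,[*u,1]);return np.round(c+v*(z-c[2])/v[2],0)
print("tray",[onz(t,u,38)for u in((394,283),(387,233),(247,295),(241,220))],[onz(s,u,38) for u in((374,206),(430,246),(292,335),(241,281))])
from station import env
print(env.observe()["ee_rot"],env.observe()["joint_pos"])
E
```

```text
time: 1.98
tool_pos: [429.5, -2.1, 380.0]
ee_rot: [3.141, 0.001, 0.173]
force: [0.3, -0.3, -0.0]
width: 0.999
gripper_force: 0.0
tray [array([306., -92.,  38.]), array([439., -74.,  38.]), array([264., 301.,  38.]), array([466., 324.,  38.])] [array([479., -60.,  38.]), array([313., -93.,  38.]), array([272., 293.,  38.]), array([435., 326.,  38.])]
[3.14125705e+00 1.03033110e-03 1.72980036e-01] [ 0.43213925  0.0620566  -0.57554074  1.75312221  0.03507849  1.33755014
 -1.54848392]
```

```bash
python3 -m creep '[{"dp":[0.05,-0.001,0],"dr":[0,0,0]},{"dp":[0.1,-0.003,0],"dr":[0,0,0]},{"dp":[0.15,-0.005,0],"dr":[0,0,0]},{"dp":[0.19,-0.0057,0],"dr":[0,0,0]},{"dp":[0.208,-0.0057,0],"dr":[0,0,0]},{"dp":[0.208,-0.0057,0.03],"dr":[0,0,0]},{"dp":[0.208,-0.0057,0.07],"dr":[0,0,0]},{"dp":[0.208,-0.0057,0.11],"dr":[0,0,0]},{"dp":[0.208,-0.0057,0.14],"dr":[0,0,0]},{"dp":[0.208,-0.0057,0.16],"dr":[0,0,0]},{"dp":[0.208,-0.0057,0.175],"dr":[0,0,0]},{"dp":[0.208,-0.0057,0.182],"dr":[0,0,0]},{"dp":[0.208,-0.0057,0.182],"dr":[0,0,0]},{"dp":[0.208,-0.0057,0.182],"dr":[0,0,0]}]'
cat > snap.py <<'E'
import sys,cv2,numpy as np
from station import env
n=sys.argv[1]; o=[]
for c,(r0,r1,c0,c1) in(("scene",(90,300,190,450)),("top",(120,330,210,470))):
    d=env.get_image(c)["frame"][:,:,::-1]; o.append(cv2.resize(d[r0:r1,c0:c1],(400,323),interpolation=cv2.INTER_CUBIC))
cv2.imwrite(f"pics/{n}.png",np.hstack(o)); s=env.observe(); print(s["tool_pos"],s["ee_rot"],s["joint_pos"])
E
python3 snap.py grasp
```

```text
time: 3.72
tool_pos: [634.2, 40.3, 199.2]
ee_rot: [3.141, -0.001, 0.173]
force: [0.3, -0.2, -0.8]
width: 1.003
gripper_force: 0.0
[634.16568253  40.38462553 199.074116  ] [ 3.14146088e+00 -1.26697651e-03  1.73463120e-01] [ 0.21145948  0.55589329 -0.54934855  1.57296142  0.31448227  1.10070672
 -1.81134431]
```

View pics/grasp.png

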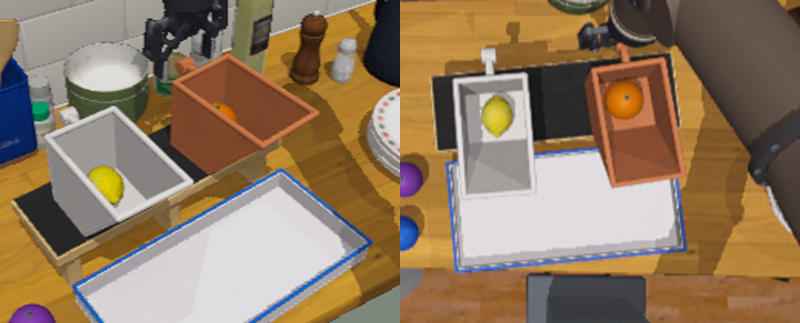

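The picture shows the fingers astride the boss (scene crop about (185,60), top crop (625,55)), clear of the wall. Now I close.

```bash
python3 -m creep '[{"dp":[-0.001,0.0005,0.001],"dr":[0,0,0]},{"dp":[-0.001,0.0005,0.001],"dr":[0,0,0]},{"dp":[-0.001,0.0005,0.001],"dr":[0,0,0]},{"dp":[-0.001,0.0005,0.001],"dr":[0,0,0]},{"dp":[-0.001,0.0005,0.001],"dr":[0,0,0]},{"dp":[-0.001,0.0005,0.001],"dr":[0,0,0]}]' 0.8
```

```text
time: 4.58
tool_pos: [633.2, 40.4, 197.7]
ee_rot: [-3.141, -0.001, 0.174]
force: [0.7, 4.1, 3.4]
width: 0.248
gripper_force: 59.9
```

```bash
python3 -m creep '[{"dp":[-0.0024,0,-0.0026],"dr":[0,0,0]},{"dp":[-0.0048,0,-0.0053],"dr":[0,0,0]},{"dp":[-0.0072,0,-0.0078],"dr":[0,0,0]},{"dp":[-0.0096,0,-0.0104],"dr":[0,0,0]},{"dp":[-0.0148,0,-0.0153],"dr":[0,0,0]},{"dp":[-0.0202,0,-0.0201],"dr":[0,0,0]},{"dp":[-0.0258,0,-0.0245],"dr":[0,0,0]},{"dp":[-0.0315,0,-0.0287],"dr":[0,0,0]},{"dp":[-0.0374,0,-0.0327],"dr":[0,0,0]},{"dp":[-0.0435,0,-0.0364],"dr":[0,0,0]},{"dp":[-0.0435,0,-0.0364],"dr":[0,0,0]},{"dp":[-0.0435,0,-0.0364],"dr":[0,0,0]}]'; python3 snap.py r20
```

```text
time: 6.08
tool_pos: [590.2, 32.7, 233.3]
ee_rot: [-3.141, -0.0, 0.174]
force: [2.4, 5.7, -3.2]
width: 0.243
gripper_force: 59.5
[590.20804322  32.75871225 233.27145896] [-3.14060163e+00 -2.86590788e-04  1.73974828e-01] [ 0.25854872  0.45906977 -0.57727755  1.6424817   0.27083484  1.12075059
 -1.78684113]
```

View pics/r20.png

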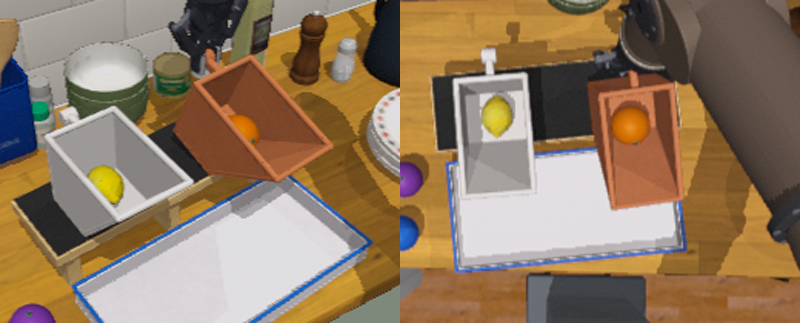

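The crock has rocked about 20°, with the front edge still on the riser and the orange inside at top crop (630,125). I'll continue.

```bash
python3 -m creep '[{"dp":[-0.0063,0,-0.0034],"dr":[0,0,0]},{"dp":[-0.0126,0,-0.0065],"dr":[0,0,0]},{"dp":[-0.0191,0,-0.0094],"dr":[0,0,0]},{"dp":[-0.0258,0,-0.012],"dr":[0,0,0]},{"dp":[-0.0325,0,-0.0143],"dr":[0,0,0]},{"dp":[-0.0393,0,-0.0163],"dr":[0,0,0]},{"dp":[-0.0463,0,-0.018],"dr":[0,0,0]},{"dp":[-0.0533,0,-0.0193],"dr":[0,0,0]},{"dp":[-0.0603,0,-0.0204],"dr":[0,0,0]},{"dp":[-0.0674,0,-0.0212],"dr":[0,0,0]},{"dp":[-0.0745,0,-0.0217],"dr":[0,0,0]},{"dp":[-0.0816,0,-0.0218],"dr":[0,0,0]},{"dp":[-0.0887,0,-0.0217],"dr":[0,0,0]},{"dp":[-0.0958,0,-0.0212],"dr":[0,0,0]},{"dp":[-0.1029,0,-0.0204],"dr":[0,0,0]},{"dp":[-0.1099,0,-0.0193],"dr":[0,0,0]},{"dp":[-0.1099,0,-0.0193],"dr":[0,0,0]},{"dp":[-0.1099,0,-0.0193],"dr":[0,0,0]}]'; python3 snap.py r60
```

```text
time: 8.43
tool_pos: [482.6, 14.7, 253.9]
ee_rot: [-3.141, -0.003, 0.175]
force: [1.0, 7.4, 4.5]
width: 0.248
gripper_force: 60.7
[482.65122773  14.69942664 253.9184134 ] [-3.14049609e+00 -2.71207895e-03  1.75335145e-01] [ 0.37448747  0.26280323 -0.62475901  1.86304269  0.17328729  1.06730907
 -1.71308084]
```

View pics/r60.png

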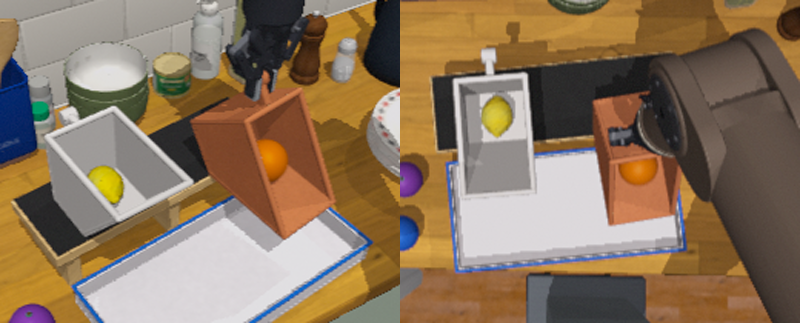

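The crock is near 60°, with the orange moving onto the chute at scene crop (268,160). I'll tilt on slowly.

```bash
python3 -m creep '[{"dp":[0,0,0],"dr":[0,0,0]},{"dp":[0,0,0],"dr":[0,0,0]},{"dp":[-0.0035,0,0.0007],"dr":[0,0,0]},{"dp":[-0.007,0,0.0014],"dr":[0,0,0]},{"dp":[-0.0105,0,0.0022],"dr":[0,0,0]},{"dp":[-0.0139,0,0.0031],"dr":[0,0,0]},{"dp":[-0.0173,0,0.0041],"dr":[0,0,0]},{"dp":[-0.0207,0,0.0051],"dr":[0,0,0]},{"dp":[-0.0241,0,0.0062],"dr":[0,0,0]},{"dp":[-0.0275,0,0.0074],"dr":[0,0,0]},{"dp":[-0.0308,0,0.0087],"dr":[0,0,0]},{"dp":[-0.0341,0,0.01],"dr":[0,0,0]},{"dp":[-0.0341,0,0.01],"dr":[0,0,0]},{"dp":[-0.0341,0,0.01],"dr":[0,0,0]},{"dp":[-0.0341,0,0.01],"dr":[0,0,0]},{"dp":[-0.0341,0,0.01],"dr":[0,0,0]}]'; python3 snap.py r72
```

```text
time: 10.52
tool_pos: [449.3, 9.3, 244.8]
ee_rot: [-3.141, -0.004, 0.176]
force: [-4.5, 8.6, 17.0]
width: 0.248
gripper_force: 65.7
[449.30450293   9.27178921 244.81560263] [-3.14086071 -0.00357519  0.1760595 ] [ 0.40680278  0.21338756 -0.63330765  1.94662171  0.14662981  1.02322766
 -1.68661874]
```

View pics/r72.png

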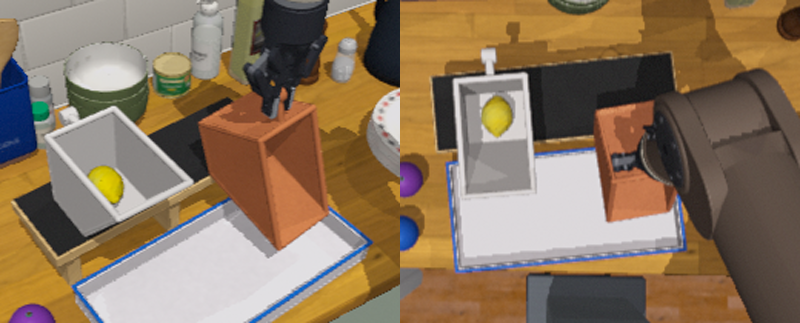

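No orange is visible in the crock or on the visible tray, and there is a 17 N upward reaction. I'll search for orange pixels.

Run:
```python
import cv2,numpy as np
from station import env
for c in("scene","top"):
    d=env.get_image(c)["frame"]; cv2.imwrite(f"pics/f_{c}.png",d[:,:,::-1])
    h=cv2.cvtColor(d,cv2.COLOR_RGB2HSV); m=((h[...,0]>7)&(h[...,0]<15)&(h[...,1]>225)&(h[...,2]>110)).astype(np.uint8)
    n,l,s,ce=cv2.connectedComponentsWithStats(m); print(c,[(s[i].tolist()) for i in range(1,n) if s[i][4]>8])
d=cv2.imread("pics/f_scene.png")[170:290,290:450]; cv2.imwrite("pics/z72.png",cv2.resize(d,(800,600),interpolation=cv2.INTER_CUBIC))
```

```text
scene []
top []
```

View pics/z72.png

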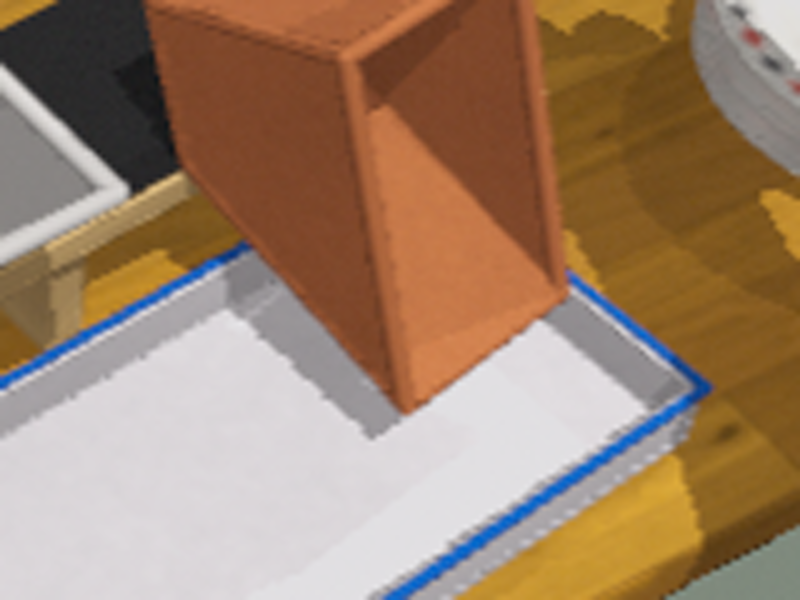

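The zoom shows an empty crock, so the orange must be in the tray, hidden under the chute (the lip stands over the tray at (410,410)). I'll rock back and check.

```bash
python3 -m creep '[{"dp":[0.0033,0,-0.0013],"dr":[0,0,0]},{"dp":[0.0066,0,-0.0026],"dr":[0,0,0]},{"dp":[0.0134,0,-0.0049],"dr":[0,0,0]},{"dp":[0.0202,0,-0.0069],"dr":[0,0,0]},{"dp":[0.0271,0,-0.0086],"dr":[0,0,0]},{"dp":[0.0341,0,-0.01],"dr":[0,0,0]},{"dp":[0.0411,0,-0.0111],"dr":[0,0,0]},{"dp":[0.0482,0,-0.0119],"dr":[0,0,0]},{"dp":[0.0553,0,-0.0124],"dr":[0,0,0]},{"dp":[0.0624,0,-0.0125],"dr":[0,0,0]},{"dp":[0.0624,0,-0.0125],"dr":[0,0,0]}]'
cat > find.py <<'E'
import cv2,numpy as np
from station import env
for c in("scene","top"):
    d=env.get_image(c)["frame"]
    h=cv2.cvtColor(d,cv2.COLOR_RGB2HSV); m=((h[...,0]>8)&(h[...,0]<16)&(h[...,1]>225)&(h[...,2]>110)).astype(np.uint8)
    n,l,s,ce=cv2.connectedComponentsWithStats(m); print(c,[(s[i].tolist()) for i in range(1,n) if s[i][4]>8])
E
python3 find.py; python3 snap.py b50
```

```text
time: 12.1
tool_pos: [508.3, 18.7, 254.5]
ee_rot: [-3.14, 0.004, 0.175]
force: [-3.5, 4.2, -0.8]
width: 0.246
gripper_force: 62.2
scene []
top []
[507.98678657  18.58755279 254.59685535] [-3.14054908  0.00388972  0.174461  ] [ 0.34604873  0.30926446 -0.61557545  1.80227683  0.19741561  1.09601967
 -1.73500286]
```

View pics/b50.png

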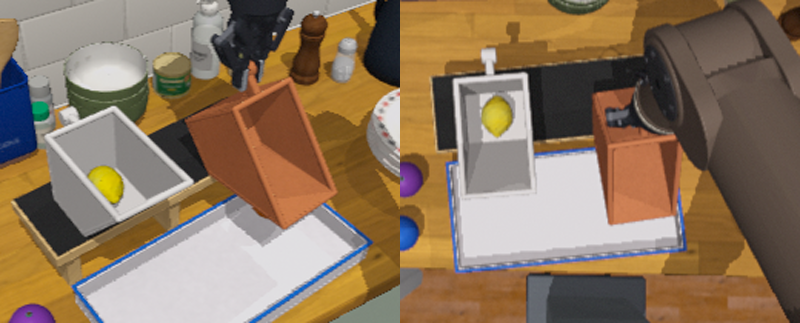

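The crock is at about 50° and empty, with the orange still hidden below it. I'll let it down further.

```bash
python3 -m creep '[{"dp":[0.007,0,0.0002],"dr":[0,0,0]},{"dp":[0.0142,0,0.0006],"dr":[0,0,0]},{"dp":[0.0213,0,0.0014],"dr":[0,0,0]},{"dp":[0.0283,0,0.0025],"dr":[0,0,0]},{"dp":[0.0353,0,0.0038],"dr":[0,0,0]},{"dp":[0.0423,0,0.0055],"dr":[0,0,0]},{"dp":[0.0491,0,0.0075],"dr":[0,0,0]},{"dp":[0.0558,0,0.0098],"dr":[0,0,0]},{"dp":[0.0625,0,0.0124],"dr":[0,0,0]},{"dp":[0.069,0,0.0153],"dr":[0,0,0]},{"dp":[0.0754,0,0.0184],"dr":[0,0,0]},{"dp":[0.0816,0,0.0218],"dr":[0,0,0]},{"dp":[0.0816,0,0.0218],"dr":[0,0,0]}]'; python3 find.py; python3 snap.py b20
```

```text
time: 13.92
tool_pos: [590.0, 32.2, 233.0]
ee_rot: [-3.141, 0.001, 0.174]
force: [-2.6, 3.7, -1.7]
width: 0.246
gripper_force: 60.7
scene [[354, 208, 25, 24, 353]]
top []
[589.53882165  32.02127459 233.38308168] [-3.14153729e+00  9.14486279e-04  1.73390769e-01] [ 0.26019117  0.45872026 -0.57869771  1.64308214  0.27196204  1.12220481
 -1.78769162]
```

View pics/b20.png

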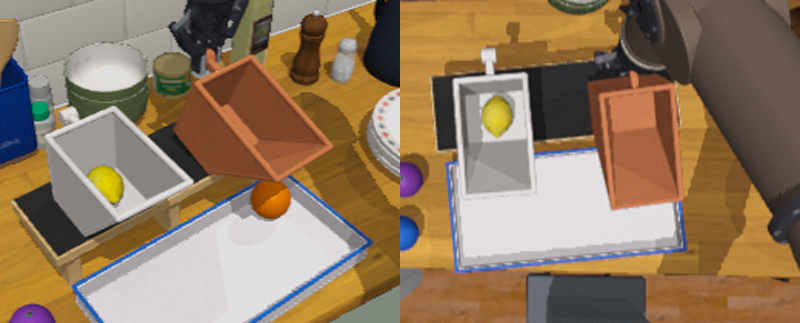

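The orange now sits in the tray at scene crop (270,200). I'll lower the last 20° gently.

```bash
python3 -m creep '[{"dp":[0.006,0,0.0037],"dr":[0,0,0]},{"dp":[0.012,0,0.0077],"dr":[0,0,0]},{"dp":[0.0178,0,0.0119],"dr":[0,0,0]},{"dp":[0.0233,0,0.0163],"dr":[0,0,0]},{"dp":[0.026,0,0.0186],"dr":[0,0,0]},{"dp":[0.0287,0,0.021],"dr":[0,0,0]},{"dp":[0.0313,0,0.0234],"dr":[0,0,0]},{"dp":[0.0339,0,0.0259],"dr":[0,0,0]},{"dp":[0.0352,0,0.0272],"dr":[0,0,0]},{"dp":[0.0364,0,0.0285],"dr":[0,0,0]},{"dp":[0.0376,0,0.0298],"dr":[0,0,0]},{"dp":[0.0388,0,0.0311],"dr":[0,0,0]},{"dp":[0.04,0,0.0324],"dr":[0,0,0]},{"dp":[0.0412,0,0.0337],"dr":[0,0,0]},{"dp":[0.0424,0,0.0351],"dr":[0,0,0]},{"dp":[0.0435,0,0.0364],"dr":[0,0,0]},{"dp":[0.0435,0,0.0368],"dr":[0,0,0]},{"dp":[0.0435,0,0.0368],"dr":[0,0,0]}]'
```

```text
time: 16.38
tool_pos: [632.6, 39.5, 198.4]
ee_rot: [3.141, -0.0, 0.173]
force: [-5.7, 2.0, 15.5]
width: 0.25
gripper_force: 62.9
```

Seated: there is an upward reaction of 15 N at the starting height. Now I release, then rise after the fingers open.

```bash
python3 -m creep '[{"dp":[0,0,-0.0005],"dr":[0,0,0]},{"dp":[0,0,-0.0005],"dr":[0,0,0]},{"dp":[0,0,-0.0005],"dr":[0,0,0]},{"dp":[0,0,-0.0005],"dr":[0,0,0]},{"dp":[0,0,-0.0005],"dr":[0,0,0]},{"dp":[0,0,-0.0005],"dr":[0,0,0]},{"dp":[0,0,-0.0005],"dr":[0,0,0]},{"dp":[0,0,-0.0005],"dr":[0,0,0]}]' 0 && python3 -m creep '[{"dp":[0,0,-0.02],"dr":[0,0,0]},{"dp":[0,0,-0.05],"dr":[0,0,0]},{"dp":[0,0,-0.09],"dr":[0,0,0]},{"dp":[0,0,-0.13],"dr":[0,0,0]},{"dp":[0,0,-0.17],"dr":[0,0,0]},{"dp":[0,0,-0.18],"dr":[0,0,0]},{"dp":[0,0,-0.18],"dr":[0,0,0]},{"dp":[0,0,-0.18],"dr":[0,0,0]}]'; python3 find.py; python3 snap.py end
```

```text
time: 17.38
tool_pos: [632.9, 39.6, 197.4]
ee_rot: [3.142, -0.0, 0.174]
force: [-0.3, -0.1, -0.5]
width: 1.003
gripper_force: 0.0
time: 18.38
tool_pos: [632.4, 39.3, 375.8]
ee_rot: [3.142, 0.002, 0.173]
force: [-0.7, -0.5, 0.0]
width: 1.002
gripper_force: 0.0
scene [[353, 207, 26, 25, 236]]
top []
[632.63637424  39.42299997 376.39130144] [-3.14154824e+00  1.57841560e-03  1.73416626e-01] [ 0.2152835   0.44629777 -0.57604316  1.29998077  0.23843506  1.46466998
 -1.73820613]
```

View pics/end.png

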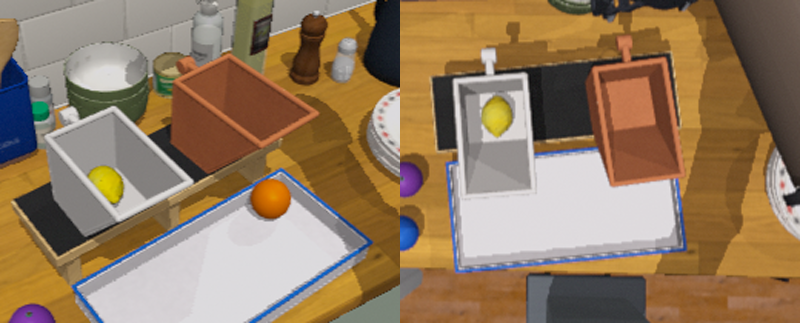

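The final picture shows the red crock upright and empty in its starting place. The orange is in the tray at scene crop (270,200), the white crock hasn't moved, and the gripper is clear.

```bash
python3 -c "
from station import env
print(env.sign_off())"
```

```text
the job is handed in; nothing more can be done
None
```

The job is handed in at about 18.5 s of the 54 s: the orange is in the tray, the terracotta crock stands upright where it stood on the riser, and the white crock was not touched; no verdict was shown.

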